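# Click a cleaning basket into the spin dryer and tug-test it

### The job

Take the cleaning basket with the red knob, keep it upright, and press it down into the rotor of the spin dryer, steadily and without ramming it, until all three spring clips have snapped over its lid and it sits fully home. Then, still holding the knob, prove that it is retained: tug straight up with about 10 N, never as hard as 20 N, and keep that pull steady for a full second; the clips must hold. Let it settle back fully home, let go of it, and leave the blue-knobbed basket, the hood and the watch where they are.

Things in the scene. Friction and masses are not known exactly. Their poses are not given: they have to be found in the camera images.
- basket_red: Round wire cleaning basket with a RED knob, about 0.15 kg, upright on the bench; the one to load. Origin: centre of its underside, z up its axis. Body 55 mm diameter, foot chamfered 3 mm, 0 to 40 mm high; lid flange 66 mm diameter, 40 to 43 mm, the widest part; 8 mm rod above; knob 18 mm diameter, 75 to 95 mm above the origin. Round: its yaw does not matter.
- basket_red_knob (a point): Centre of the red knob, on the axis, 85 mm above the basket's underside: where to grip (plain cylinder 18 mm wide, 20 mm tall).
- basket_blue: The same kind of basket with a BLUE knob, another customer's: leave it alone (same sizes and origin).
- seat (a point): Centre of the seat floor in the dryer's rotor, on the rotor's axis, z up, 72 mm above the bench. The basket is home when its underside rests here, its origin on this point. The dryer is a fixed white box 150 x 170 x 60 mm with a black rotor cage on top. A collar 58 mm inside diameter and 6 mm high surrounds the seat: 1.5 mm to spare around the basket's body.
- rotor: The black rotor cage, 90 mm diameter, fixed on the dryer, with its seat and clips; its bearing must not be hit or pressed with more than 60 N. Origin on its axis, 8 mm below the seat, z up.
- clip_ring: Ring of the rotor with three upright steel leaf clips, 120 degrees apart; origin as the rotor's. Each ends in an inward V nose, tip 30 mm from the axis and 46 mm above the seat, nose tops at 55 mm. The lid flange meets them with the basket about 12 mm above home; the push to spread them grows to 12 to 16 N at about 6 mm; past 3 mm the clips snap over and push it home.
- clip0 (a joint): Spread of one leaf clip about its foot, rad: 0 at rest, up to 0.08 as the flange passes. Home, the noses stand over the flange with about 1 mm of play. Pulled up, the basket takes up that play, then the clips spread a little: 10 N lifts it 1 to 2 mm in all; past 20 N, over 2 mm up, it pulls out. Let down, it settles back home.
- clip1 (a joint): The same for the second clip, 120 degrees round.
- clip2 (a joint): The same for the third clip.
- hood: The dryer's clear blue hood, a loose drum 120 mm diameter and 88 mm high with a white knob to 106 mm, standing on the bench; origin: centre of its underside. Leave it alone.
- watch: A steel wristwatch head without strap, 40 mm diameter, 11 mm thick, lying dial up on the bench; origin: centre of its underside. Leave it alone.
Mind the look-alikes: they are no part of the job. What is shaped like the basket_red but green or yellow is not meant.

How it is judged:
By the outcome, as a careful person would: the job done as asked, in the order asked, and still so for the second after the job is handed in, with the robot touching nothing.
It also fails if it takes over 64 s, if anything falls off the work surface, if the arm or the gripper's body presses on something with over 40 N, if the wrist force passes 120 N, or if a joint passes its speed limit or range.

### The arm

A 7-joint arm with a two-finger parallel gripper is mounted at the origin on the work surface. World frame = base frame: x ahead of the robot, y to its left, z up, the work surface at z = 0. Lengths are in m, angles in rad, forces in N, time in s.
With the tool pointing down it reaches from about 0.35 to 0.9 m from the base axis. Payload 8.1 kg.
Tool frame: the origin (TCP) lies at the very end of the fingers, on their centre line; the grasp point (between the pads) lies 19 mm behind it (arm.grip_depth is the distance from the TCP to the grasp point, in m); x points along the fingers, z is the direction in which the jaws open and shut, and the axes are right-handed (so a half turn about x gives the same grasp; the last joint's range is limited). The gripper opens to 92 mm and grips with 3 to 60 N. Pads are 19 mm wide; open, the fingers measure 130 mm over their backs; the gripper's body (75 mm by 190 mm) begins 47 mm behind the grasp point.
Start: joints at [-1.235, 0.434, 0.025, 1.573, -0.012, 1.134, -0.075], TCP at [0.266, 0.566, 0.227] pointing down, gripper open.
Joint ranges: [-2.62, 2.62], [-0.44, 2.09], [-1.27, 1.32], [0.08, 2.57], [-1.32, 4.46], [0.12, 2], [-2.74, 2.74]. Speed limits (rad/s): [2.22, 2.22, 3.01, 3.01, 3.14, 3.14, 3.14].

### API

Orientations are given as a rotation vector (axis times angle).
In Python, from cell import status, cams, arm gives the robot as it stands. The module is installed in compiled form; this text tells all that it offers.
- The arm moves only by the tool step_arm, never from a script. Its argument "rows" is a list of rows, each a list of 7 numbers: the gripper command: -1 is fully open, 1 is shut, values between are in proportion, then the shift along the tool's x, y, z as a fraction of full scale, then the turn, a rotation vector about the tool's x, y, z as a fraction of full scale. In form: [[grip, x, y, z, rx, ry, rz], ...]. A call has 1 to 12 rows; each row is the pose to reach, as a shift and turn from the pose commanded when the call began, along the tool's axes at that moment; what a row does not reach only later rows make up. Full scale, the value 1, is 80 cm for a shift and 60 degrees for a turn. A row lasts 1/12 s, in which the tool goes at most 41.7 mm and 7.16 degrees, less where a joint would pass 70% of its speed; a pose out of reach is approached as far as the arm can. A call with a number of a shift or a turn outside -1 to 1 is refused whole. A call with a gripper value outside its range is refused whole. The fingers move at their own pace and stop on an object; "newtons" is the grip in N (left out, the last holds). Time passes only in rows, so rows that repeat a pose let the fingers close. It gives the time, the measured TCP pose, the force and the opening at its end, in the units of the state.
- status.observe(): the state, without advancing time (a new reading comes with each control period).
- cams.get_image(name): name is "scene" or "top" or "wrist"; returns a dict with "pixels" (400x640x3 uint8, red, green, blue), "range_z" (400x640 float32, m along the optical axis (not along the pixel's ray), 0 where there is no reading), "camera_matrix" (3x3 intrinsics, pixels), "distortion" ([k1, k2, p1, p2, k3] as OpenCV has them; the pictures are not rectified), "eye" and "attitude" of the camera in the world; the wrist camera has in their place "tool_from_camera" (4x4, takes a point from camera to tool coordinates, whose origin is the TCP and whose axes are the tool frame's). Camera axes: x right, y down, z forward; pixel columns grow to the right and rows downward; lengths in m; the calibration is good to about 2 mm. A picture is of the moment at which its call begins: read the wrist's pose just before it.
- arm.sign_off(): hands the job in, once; it reports no verdict.
The state is a dict: "clock": time; "joints": joint angles; "dq": joint speeds; "joint_efforts": joint torques, N m; "position": TCP position; "ee_rot": TCP orientation; "force": force on the tool from outside, world axes, zero at the start; "ft_torque": the same for the moment, N m; "width": opening from 0.0 (shut) to 1.0 (fully open).
Only numpy, scipy, OpenCV 4.12 (cv2) and the standard library are available. Lean on these libraries where they do the work, as an engineer would, in place of code of your own. Each camera call takes 0.05 s, during which the arm holds its last target.

## Working session

There is one attempt and no reset: what is moved stays moved. The work goes in short steps, Python scripts to look and compute and a tool call to move; the robot and the scene stay as the last step left them, time stands still between calls to the robot, and variables do not carry over. Pictures are saved under pics/ and viewed, and the job is handed in when it is done.

Besides the shell and the picture viewer there is one more tool, called as name(argument=value, ...) on one line, values as JSON. step_arm: Moves the arm, as the interface text tells. Its arguments: {"type":"object","properties":{"rows":{"type":"array","items":{"type":"array","items":{"type":"number"}}},"newtons":{"type":"number"}},"required":["rows"]}

```bash
mkdir -p pics; python3 - <<'E'
from cell import status, cams, arm
import cv2,numpy as np
s=status.observe();print(s, arm.grip_depth)
for n in("scene","top","wrist"):
    d=cams.get_image(n)
    cv2.imwrite(f"pics/{n}0.png",cv2.cvtColor(d["pixels"],cv2.COLOR_RGB2BGR))
    np.save(f"pics/{n}0.npy",d,allow_pickle=True)
    print(n,{k:np.round(v,4).tolist() for k,v in d.items() if k not in("pixels","range_z")})
E
```

```text
{'clock': 0.0, 'joints': array([-1.2346169 ,  0.43521157,  0.02497507,  1.57413423, -0.01163294,
        1.13394802, -0.0751212 ]), 'dq': array([ 8.22573767e-04, -1.91172343e-05,  1.78678705e-03, -1.58952087e-04,
        4.04911545e-04,  1.05652500e-03, -8.80453147e-04]), 'joint_efforts': array([-1.73018457e-04, -6.67854738e+01,  9.85154249e-01, -3.14463186e+01,
       -6.04705280e-02,  4.28358524e-02,  1.72193131e-04]), 'position': array([0.26534647, 0.56530763, 0.22593769]), 'ee_rot': array([-0.88105587,  1.38671391,  0.87953366]), 'force': array([ 0.14904011, -0.23490287, -0.0160241 ]), 'ft_torque': array([-0.03504253,  0.02152063,  0.02878375]), 'width': 1.0006509160149546} 0.0188
scene {'camera_matrix': [[459.9127, 0.0, 319.8353], [0.0, 459.9127, 192.4981], [0.0, 0.0, 1.0]], 'distortion': [0.0092, 0.0, 0.0, 0.0, 0.0], 'eye': [1.3668, 0.0133, 0.6667], 'attitude': [-1.6906, -1.5382, 0.8244]}
top {'camera_matrix': [[433.8988, 0.0, 323.8973], [0.0, 433.8988, 199.0774], [0.0, 0.0, 1.0]], 'distortion': [-0.1143, 0.0, 0.0, 0.0, 0.0], 'eye': [0.4506, 0.0878, 1.0745], 'attitude': [2.2355, -2.2058, 0.0535]}
wrist {'camera_matrix': [[315.272, 0.0, 324.4608], [0.0, 315.272, 198.0851], [0.0, 0.0, 1.0]], 'distortion': [0.0174, 0.0, 0.0, 0.0, 0.0], 'tool_from_camera': [[0.0008, -0.2941, 0.9558, -0.1585], [0.0007, -0.9558, -0.2941, 0.0802], [1.0, 0.0009, -0.0006, -0.0008], [0.0, 0.0, 0.0, 1.0]]}
```

View pics/scene0.png

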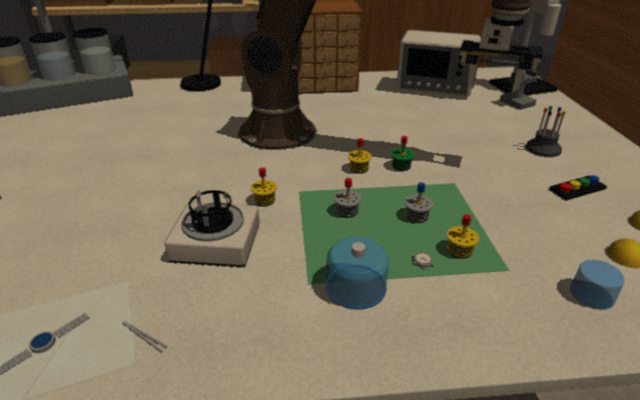

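View pics/top0.png

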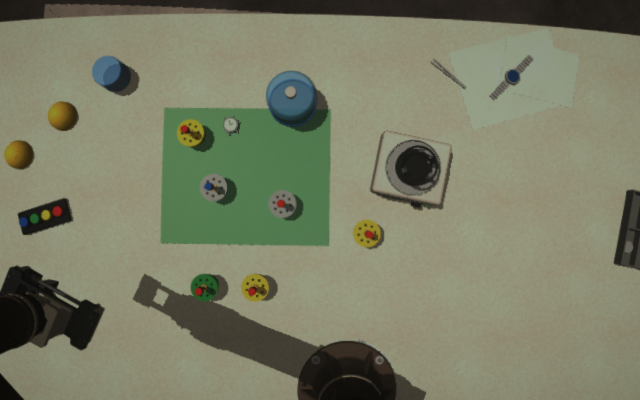

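View pics/wrist0.png

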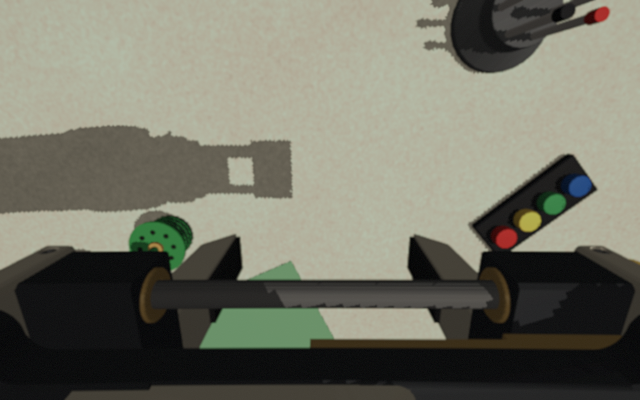

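The target is the grey basket with the red knob, at scene (347,190) and top (282,204). The dryer is at top (412,168). Next I'll measure both.

```bash
cat > h.py <<'E'
import numpy as np,cv2
from scipy.spatial.transform import Rotation as R
def ray(d,uv,T=None):
    p=cv2.undistortPoints(np.array([[uv]],float),d["camera_matrix"],d["distortion"])[0,0]
    v=np.array([p[0],p[1],1.])
    if T is None: return np.array(d["eye"]),R.from_rotvec(d["attitude"]).as_matrix()@v
    return T[:3,3],T[:3,:3]@v
def plane(d,uv,z,T=None):
    o,v=ray(d,uv,T); return o+v*(z-o[2])/v[2]
def tri(a,b):
    (o1,v1),(o2,v2)=a,b
    s=np.linalg.lstsq(np.c_[v1,-v2],o2-o1,rcond=None)[0]
    p,q=o1+v1*s[0],o2+v2*s[1]; return (p+q)/2,np.linalg.norm(p-q)
def wristT(d,s):
    T=np.eye(4);T[:3,:3]=R.from_rotvec(s["ee_rot"]).as_matrix();T[:3,3]=s["position"]
    return T@np.array(d["tool_from_camera"])
def cloud(d,T=None):
    z=d["range_z"];h,w=z.shape
    uv=np.stack(np.meshgrid(np.arange(w),np.arange(h)),-1).reshape(-1,1,2).astype(float)
    p=cv2.undistortPoints(uv,d["camera_matrix"],d["distortion"])[:,0]
    P=np.c_[p,np.ones(len(p))]*z.reshape(-1,1)
    if T is None: o,Rm=np.array(d["eye"]),R.from_rotvec(d["attitude"]).as_matrix()
    else: o,Rm=T[:3,3],T[:3,:3]
    return (P@Rm.T+o).reshape(h,w,3)
E
python3 - <<'E'
from h import *
D={n:np.load(f"pics/{n}0.npy",allow_pickle=True).item() for n in("scene","top")}
roi={"scene":(325,170,370,220),"top":(262,185,305,225)}
c={}
for n,(x0,y0,x1,y1) in roi.items():
    im=D[n]["pixels"].astype(int);m=(im[...,0]>120)&(im[...,1]<70)&(im[...,2]<80)
    k=np.zeros_like(m);k[y0:y1,x0:x1]=m[y0:y1,x0:x1]
    ys,xs=np.nonzero(k);c[n]=(xs.mean(),ys.mean());print(n,c[n],xs.min(),xs.max(),ys.min(),ys.max(),len(xs))
print("knob",tri(ray(D["scene"],c["scene"]),ray(D["top"],c["top"])), plane(D["top"],c["top"],.095),plane(D["scene"],c["scene"],.085))
P=cloud(D["top"]);
x=P[185:225,262:305].reshape(-1,3);print("z pct",np.percentile(x[:,2],[1,10,50,90,99]))
f=x[(x[:,2]>.035)&(x[:,2]<.05)];print("flange",f.min(0),f.max(0),(f.min(0)+f.max(0))/2,len(f))
k=x[x[:,2]>.08];print("knob",k.mean(0),len(k))
# dryer
x=P[100:230,350:480].reshape(-1,3)
h=np.histogram(x[:,2],bins=np.arange(0,.16,.005));print(h[0])
for lo,hi in((.05,.064),(.064,.078),(.078,.1),(.1,.14)):
    f=x[(x[:,2]>lo)&(x[:,2]<hi)]
    if len(f):print(lo,hi,f.min(0),f.max(0),len(f))
for n,b in(("top",(340,100,500,240)),("scene",(140,160,290,280))):
    im=D[n]["pixels"][b[1]:b[3],b[0]:b[2]]
    cv2.imwrite(f"pics/{n}_dry.png",cv2.resize(im[...,::-1],None,fx=4.5,fy=4.5,interpolation=cv2.INTER_CUBIC)[:600,:800])
E
```

```text
scene (np.float64(348.2142857142857), np.float64(179.21428571428572)) 346 351 178 180 14
top (np.float64(279.86486486486484), np.float64(203.1081081081081)) 277 283 200 206 37
knob (array([0.46362994, 0.16366487, 0.09482265]), np.float64(0.0008938896452691879)) [0.46357521 0.163206   0.095     ] [0.44811256 0.16670791 0.085     ]
z pct [-0.00367254 -0.00140632  0.00205272  0.04420723  0.09543023]
flange [0.43120893 0.13117464 0.03610601] [0.49333387 0.19341797 0.04770187] [0.4622714  0.1622963  0.04190394] 537
knob [0.46121545 0.15693815 0.17814014] 58
[6233   85    7   19   22   20   24   51  212   94  164 1324 1479  266
  659  161   23    9    8    9    7   33  159  105   30   13    0    0
    0    0    0]
0.05 0.064 [ 0.4645641  -0.24064145  0.05000675] [ 0.63990017 -0.05015184  0.06399653] 2903
0.064 0.078 [ 0.47602733 -0.22567524  0.0640293 ] [ 0.61942703 -0.05590836  0.0779248 ] 1104
0.078 0.1 [ 0.50897767 -0.18738774  0.07801492] [ 0.58953443 -0.10894371  0.09908345] 95
0.1 0.14 [ 0.50783198 -0.18926889  0.10009949] [ 0.59788151 -0.10100952  0.12961037] 347
```

View pics/top_dry.png

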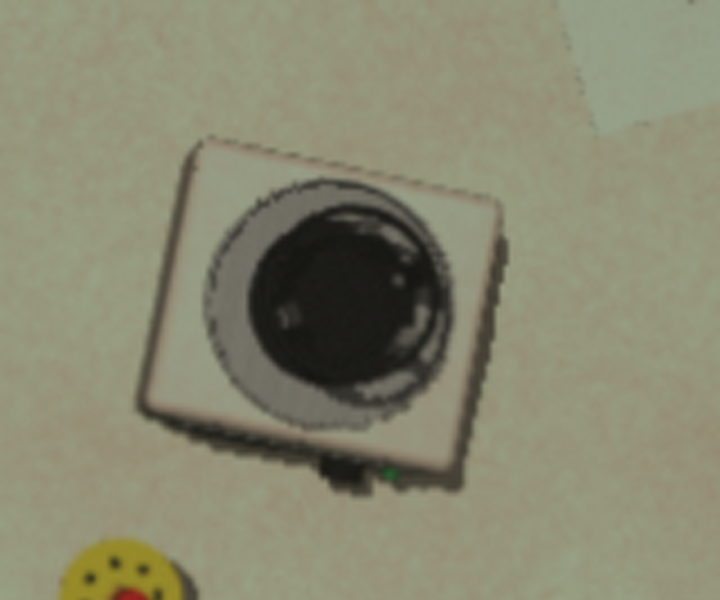

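View pics/scene_dry.png

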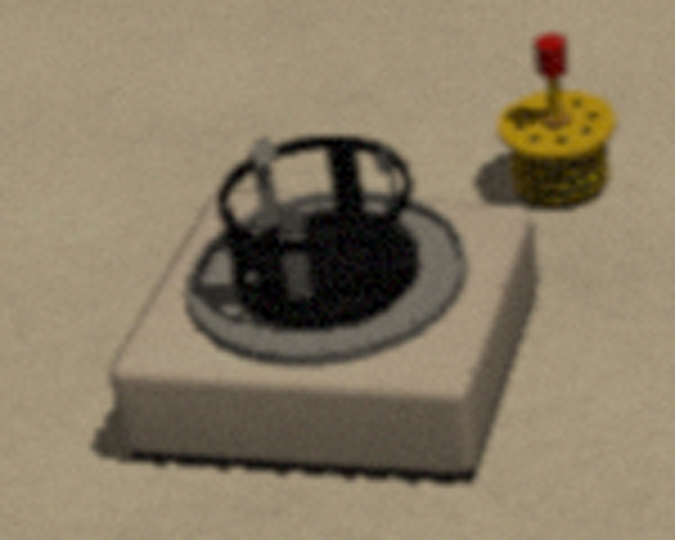

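```bash
python3 - <<'E'
from h import *
from cell import status
s=status.observe();M=R.from_rotvec(s["ee_rot"]).as_matrix();print(np.round(M,4), s["position"])
D={n:np.load(f"pics/{n}0.npy",allow_pickle=True).item() for n in("scene","top")}
d=D["top"]
# grey disc ellipse fit & cage
for g,name in(((349,168),'c'),):
    pass
for uv in [(209,183),(230,124),(290,92)]: print(plane(d,uv,.09))
g=cv2.cvtColor(d["pixels"],cv2.COLOR_RGB2GRAY)[100:240,340:500]
m=(g<45).astype(np.uint8)
cs,_=cv2.findContours(m,cv2.RETR_EXTERNAL,cv2.CHAIN_APPROX_NONE)
c=max(cs,key=cv2.contourArea);print(cv2.boundingRect(c),cv2.fitEllipse(c))
cv2.imwrite("pics/m.png",m*255)
E
```

```text
[[-4.000e-04 -9.053e-01  4.249e-01]
 [-1.100e-03  4.249e-01  9.053e-01]
 [-1.000e+00 -1.000e-04 -1.200e-03]] [0.26538514 0.56544603 0.22613911]
[0.50717543 0.32595191 0.09      ]
[0.64300663 0.28098875 0.09      ]
[0.71909162 0.14497359 0.09      ]
(56, 46, 43, 41) ((76.44412994384766, 65.66260528564453), (38.43016815185547, 41.59606170654297), 66.74465942382812)
```

step_arm(rows=[[-1, 0.001, -0.03, -0.031, -0.04, 0, 0], [-1, 0.002, -0.065, -0.068, -0.08, 0, 0], [-1, 0.003, -0.1, -0.105, -0.13, 0, 0], [-1, 0.004, -0.137, -0.143, -0.18, 0, 0], [-1, 0.005, -0.173, -0.181, -0.23, 0, 0], [-1, 0.006, -0.21, -0.22, -0.28, 0, 0], [-1, 0.007, -0.246, -0.257, -0.33, 0, 0], [-1, 0.0075, -0.282, -0.295, -0.38, 0, 0], [-1, 0.0075, -0.316, -0.331, -0.419, 0, 0], [-1, 0.0075, -0.345, -0.361, -0.419, 0, 0], [-1, 0.0075, -0.366, -0.383, -0.419, 0, 0], [-1, 0.0075, -0.366, -0.383, -0.419, 0, 0]])

```text
clock: 1.15
position: [0.4017, 0.1586, 0.2208]
ee_rot: [-1.205, 1.214, 1.203]
force: [0.3, -0.2, 0.7]
width: 0.999
```

step_arm(rows=[[-0.3, 0, 0, 0, 0, 0, 0], [-0.3, 0, 0, 0, 0, 0, 0], [-0.3, 0, 0, 0, 0, 0, 0]])

```text
clock: 1.4
position: [0.4, 0.1652, 0.2206]
ee_rot: [-1.21, 1.208, 1.211]
force: [0.2, -0.2, 0.7]
width: 0.834
```

```bash
cat > shot.py <<'E'
import sys
from h import *
from cell import status,cams
n=sys.argv[1]
s=status.observe();d=cams.get_image("wrist");d["s"]=s
np.save(f"pics/{n}.npy",d,allow_pickle=True)
cv2.imwrite(f"pics/{n}.png",d["pixels"][...,::-1])
print(s["clock"],s["position"],s["ee_rot"],s["force"],s["width"],s["joints"])
print(np.round(R.from_rotvec(s["ee_rot"]).as_matrix(),4))
E
python3 shot.py w1
```

```text
1.4 [0.40002627 0.16518014 0.22064843] [-1.21018378  1.20832567  1.21076076] [ 0.20197016 -0.20567614  0.70623672] 0.8339692092138765 [-0.63243769  0.12315677  0.1311627   2.02961475 -0.01962253  0.99000487
  1.08104815]
[[-2.0e-04 -1.0e+00 -1.7e-03]
 [ 3.0e-04 -1.7e-03  1.0e+00]
 [-1.0e+00  2.0e-04  3.0e-04]]
```

View pics/w1.png

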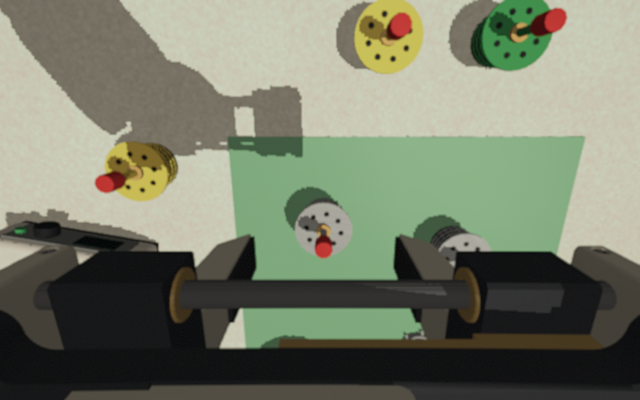

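Wrist view: the grey basket's flange is at (323,228) and its red knob at (323,245), between the fingers. The blue-knobbed basket is at (465,245), partly hidden by the finger.

```bash
python3 - <<'E'
from h import *
d=np.load("pics/w1.npy",allow_pickle=True).item();T=wristT(d,d["s"])
im=d["pixels"].astype(int)
m=(im[...,0]>120)&(im[...,1]<80)&(im[...,2]<90);k=np.zeros_like(m);k[220:265,300:345]=m[220:265,300:345]
ys,xs=np.nonzero(k);print(xs.min(),xs.max(),ys.min(),ys.max(),len(xs),xs.mean(),ys.mean())
P=cloud(d,T)
for lo,hi in((.03,.055),(.09,.1)):
    b=P[195:265,290:360].reshape(-1,3);f=b[(b[:,2]>lo)&(b[:,2]<hi)];print(len(f),f.min(0),f.max(0),(f.min(0)+f.max(0))/2)
print(plane(d,(xs.mean(),ys.mean()),.09,T))
# flange ellipse via brightness on edge
g=d["pixels"][190:280,280:370];cv2.imwrite("pics/crop.png",cv2.resize(g[...,::-1],None,fx=6,fy=6))
E
```

```text
316 331 242 256 195 323.1897435897436 248.97948717948717
2065 [0.42845567 0.13061228 0.04040292] [0.49312897 0.19532937 0.05410376] [0.46079232 0.16297082 0.04725334]
251 [0.4518811  0.15514697 0.09030618] [0.4696026  0.17119013 0.09719214] [0.46074185 0.16316855 0.09374916]
[0.46211362 0.16336452 0.09      ]
```

View pics/crop.png

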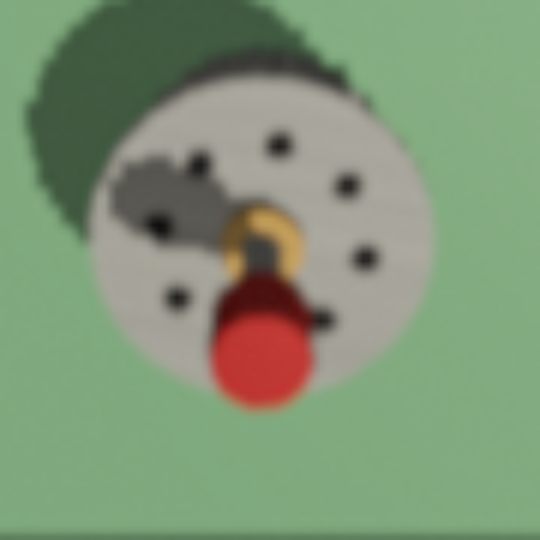

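step_arm(rows=[[-0.3, 0.02, -0.03, -0.001, 0, 0, 0], [-0.3, 0.05, -0.06, -0.0025, 0, 0, 0], [-0.3, 0.08, -0.0775, -0.0025, 0, 0, 0], [-0.3, 0.11, -0.0775, -0.0025, 0, 0, 0], [-0.3, 0.135, -0.0775, -0.0025, 0, 0, 0], [-0.3, 0.155, -0.0775, -0.0025, 0, 0, 0], [-0.3, 0.17, -0.0775, -0.0025, 0, 0, 0], [-0.3, 0.182, -0.0775, -0.0025, 0, 0, 0], [-0.3, 0.19, -0.0775, -0.0025, 0, 0, 0], [-0.3, 0.193, -0.0775, -0.0025, 0, 0, 0], [-0.3, 0.193, -0.0775, -0.0025, 0, 0, 0], [-0.3, 0.193, -0.0775, -0.0025, 0, 0, 0]])

```text
clock: 2.45
position: [0.4627, 0.1623, 0.0668]
ee_rot: [-1.209, 1.208, 1.209]
force: [-0.4, -0.2, 0.6]
width: 0.649
```

```bash
python3 shot.py w2
```

```text
2.45 [0.46270856 0.16232775 0.06676939] [-1.20931686  1.20841966  1.20904372] [-0.40679391 -0.15700555  0.60124574] 0.6486713429363014 [-0.54744669  0.4272912   0.13175123  2.08055381 -0.09164334  0.63833607
  1.2171538 ]
[[ 6.e-04 -1.e+00 -1.e-04]
 [ 4.e-04 -1.e-04  1.e+00]
 [-1.e+00 -6.e-04  4.e-04]]
```

View pics/w2.png

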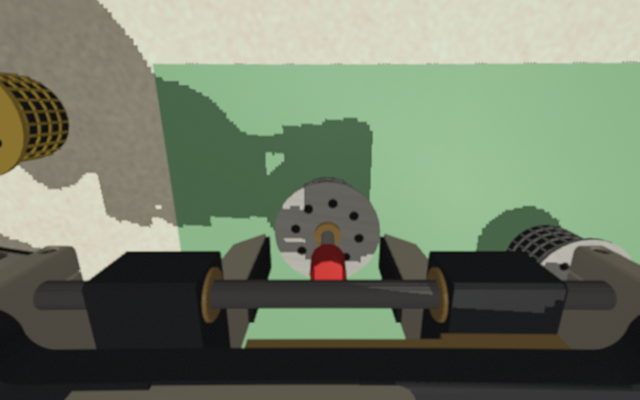

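The knob at (328,262) sits midway between the fingers, and the blue basket at (570,255) is clear. I'll close now.

step_arm(newtons=40, rows=[[0.3, 0, 0, 0, 0, 0, 0], [0.6, 0, 0, 0, 0, 0, 0], [1, 0, 0, 0, 0, 0, 0], [1, 0, 0, 0, 0, 0, 0], [1, 0, 0, 0, 0, 0, 0], [1, 0, 0, 0, 0, 0, 0], [1, 0, 0, 0, 0, 0, 0], [1, 0, 0, 0, 0, 0, 0], [1, 0, 0, 0, 0, 0, 0], [1, 0, 0, 0, 0, 0, 0]])

```text
clock: 3.33
position: [0.4623, 0.162, 0.0662]
ee_rot: [-1.209, 1.209, 1.209]
force: [-0.4, 0.4, -1.4]
width: 0.185
```

step_arm(rows=[[1, -0.01, 0, 0, 0, 0, 0], [1, -0.03, 0, 0, 0, 0, 0], [1, -0.06, 0, 0, 0, 0, 0], [1, -0.09, 0, 0, 0, 0, 0], [1, -0.12, 0, 0, 0, 0, 0], [1, -0.15, 0, 0, 0, 0, 0], [1, -0.18, 0, 0, 0, 0, 0], [1, -0.2, 0, 0, 0, 0, 0], [1, -0.215, 0, 0, 0, 0, 0], [1, -0.225, 0, 0, 0, 0, 0], [1, -0.225, 0, 0, 0, 0, 0]])

```text
clock: 4.25
position: [0.4631, 0.1622, 0.2481]
ee_rot: [-1.209, 1.207, 1.208]
force: [0.2, 0.4, -2.3]
width: 0.183
```

```bash
python3 shot.py w3
```

```text
4.25 [0.46305342 0.16216645 0.24812665] [-1.20929222  1.20653541  1.20784071] [ 0.17943497  0.35911184 -2.31513537] 0.18299116927679956 [-0.58840306  0.19144028  0.16953613  1.87292054 -0.03662517  1.07741609
  1.16596266]
[[ 2.5e-03 -1.0e+00  2.0e-04]
 [ 1.3e-03  2.0e-04  1.0e+00]
 [-1.0e+00 -2.5e-03  1.3e-03]]
```

View pics/w3.png

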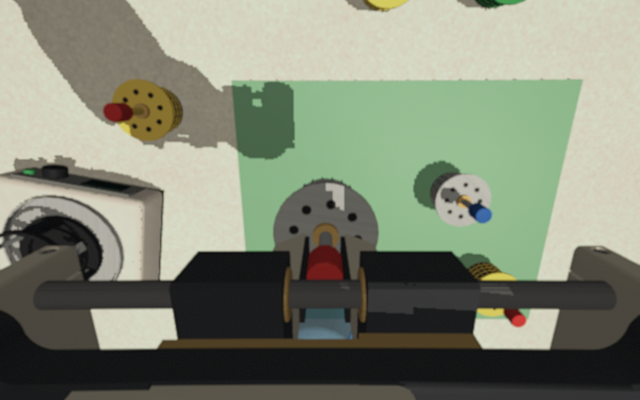

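Basket is held upright with the knob in the pads. I'll move to a viewpoint beyond the dryer.

step_arm(rows=[[1, 0, -0.012, -0.02, 0, 0, 0], [1, 0, -0.035, -0.058, 0, 0, 0], [1, 0, -0.06, -0.098, 0, 0, 0], [1, 0, -0.085, -0.14, 0, 0, 0], [1, 0, -0.11, -0.18, 0, 0, 0], [1, 0, -0.135, -0.222, 0, 0, 0], [1, 0, -0.16, -0.264, 0, 0, 0], [1, 0, -0.185, -0.305, 0, 0, 0], [1, 0, -0.205, -0.338, 0, 0, 0], [1, 0, -0.222, -0.365, 0, 0, 0], [1, 0, -0.234, -0.385, 0, 0, 0], [1, 0, -0.234, -0.385, 0, 0, 0]])

```text
clock: 5.3
position: [0.6496, -0.1512, 0.2442]
ee_rot: [-1.206, 1.216, 1.206]
force: [-1.4, -1.2, -2.0]
width: 0.185
```

step_arm(rows=[[1, 0, 0, 0, 0, 0, 0], [1, 0, 0, 0, 0, 0, 0], [1, 0, 0, 0, 0, 0, 0], [1, 0, 0, 0, 0, 0, 0]])

```text
clock: 5.63
position: [0.6493, -0.1445, 0.2462]
ee_rot: [-1.21, 1.208, 1.211]
force: [0.1, 0.6, -1.7]
width: 0.187
```

```bash
python3 shot.py w4
```

```text
5.6333 [ 0.64929368 -0.14454468  0.24618747] [-1.20965157  1.20819176  1.21101785] [ 0.07683783  0.61856734 -1.6787553 ] 0.1866544343598704 [-0.06285061  0.49584132  0.31800074  1.45474936 -0.15992791  1.2169679
  1.84728671]
[[-4.0e-04 -1.0e+00 -1.6e-03]
 [ 7.0e-04 -1.6e-03  1.0e+00]
 [-1.0e+00  4.0e-04  7.0e-04]]
```

View pics/w4.png

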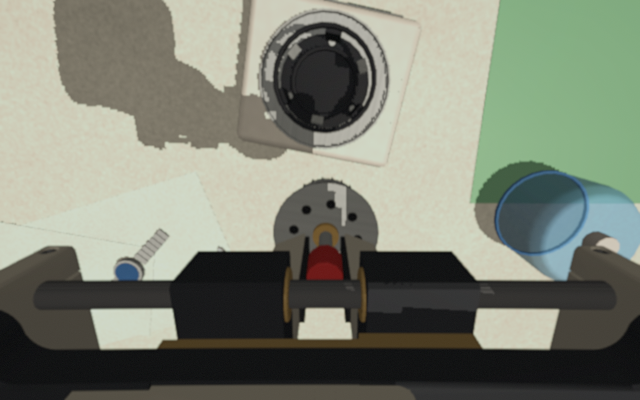

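The rotor is clearly visible around (325,77) and the held flange around (326,230).

```bash
python3 - <<'E'
from h import *
d=np.load("pics/w4.npy",allow_pickle=True).item();T=wristT(d,d["s"])
P=cloud(d,T)
b=P[0:160,240:410].reshape(-1,3)
print(np.histogram(b[:,2],bins=np.arange(.04,.15,.005)))
for lo,hi in((.1,.118),(.118,.124),(.124,.14),(.1,.14)):
    f=b[(b[:,2]>lo)&(b[:,2]<hi)]
    if len(f)>5:
        A=np.c_[2*f[:,:2],np.ones(len(f))];print(lo,len(f),f.min(0),f.max(0),(f.min(0)+f.max(0))/2)
f=P[170:250,270:385].reshape(-1,3);h=np.histogram(f[:,2],bins=np.arange(.1,.3,.01));print(h)
g=d["pixels"][0:160,240:410];cv2.imwrite("pics/crop4.png",cv2.resize(g[...,::-1],None,fx=4.5,fy=3.75 if 0 else 4.5)[:600])
hsv=d["range_z"][0:160,240:410];z=P[0:160,240:410,2];zz=np.clip((z-.05)/.1*255,0,255).astype(np.uint8)
cv2.imwrite("pics/z4.png",cv2.resize(cv2.applyColorMap(zz,cv2.COLORMAP_JET),None,fx=3.5,fy=3.5,interpolation=0))
E
```

```text
(array([    0,    54,   326,  3768, 10243,  1103,  5016,   901,    50,
          30,    41,    34,    39,   116,   889,  1058,   172,   130,
           0,     0,     0]), array([0.04 , 0.045, 0.05 , 0.055, 0.06 , 0.065, 0.07 , 0.075, 0.08 ,
       0.085, 0.09 , 0.095, 0.1  , 0.105, 0.11 , 0.115, 0.12 , 0.125,
       0.13 , 0.135, 0.14 , 0.145]))
0.1 2061 [ 0.50712484 -0.1900458   0.10032127] [ 0.59646038 -0.10094221  0.1179739 ] [ 0.55179261 -0.14549401  0.10914758]
0.118 179 [ 0.52642065 -0.17281283  0.11814149] [ 0.58451099 -0.11025017  0.12399803] [ 0.55546582 -0.1415315   0.12106976]
0.124 164 [ 0.52477267 -0.17561756  0.12402734] [ 0.58763134 -0.11053876  0.12865188] [ 0.55620201 -0.14307816  0.12633961]
0.1 2404 [ 0.50712484 -0.1900458   0.10032127] [ 0.59646038 -0.10094221  0.12865188] [ 0.55179261 -0.14549401  0.11448657]
(array([   0,    0,    0,    0,    0,    0,    0,    0,   89,   62,    0,
          3, 4941,   89,  134,  435,  345,    0,    0]), array([0.1 , 0.11, 0.12, 0.13, 0.14, 0.15, 0.16, 0.17, 0.18, 0.19, 0.2 ,
       0.21, 0.22, 0.23, 0.24, 0.25, 0.26, 0.27, 0.28, 0.29]))
```

View pics/crop4.png

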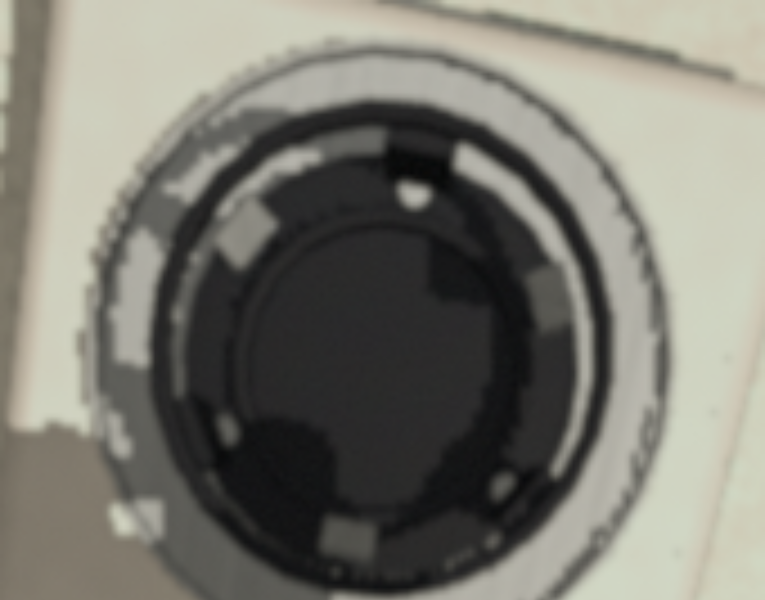

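View pics/z4.png

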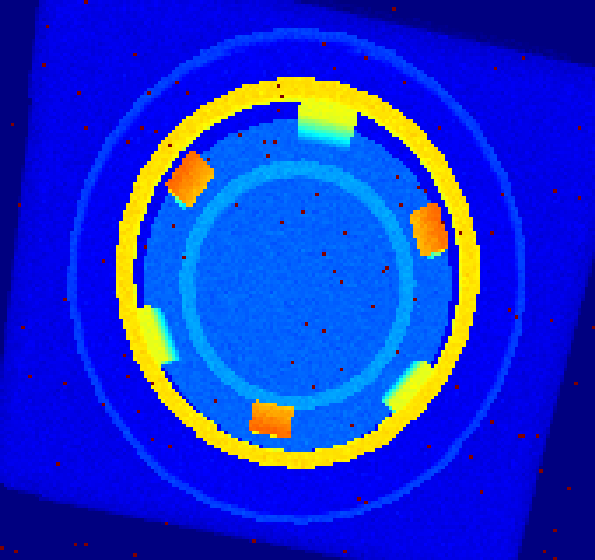

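```bash
cat > m4.py <<'E'
import sys
from h import *
d=np.load(f"pics/{sys.argv[1]}.npy",allow_pickle=True).item();T=wristT(d,d["s"])
P=cloud(d,T);Z=P[...,2]
def circ(f):
    A=np.c_[2*f,np.ones(len(f))]
    w=np.ones(len(f),bool)
    for _ in range(4):
        c=np.linalg.lstsq(A[w],(f[w]**2).sum(1),rcond=None)[0];r=np.sqrt(c[2]+c[0]**2+c[1]**2)
        e=np.hypot(*(f-c[:2]).T)-r; w=abs(e)<max(2.0*e[w].std(),5e-4)
    return c[:2],r*2,e[w].std(),w.sum()
def outer(lo,hi,box,z,hole=False):
    x0,y0,x1,y1=box;m=np.zeros(Z.shape,np.uint8);m[y0:y1,x0:x1]=((Z>lo)&(Z<hi))[y0:y1,x0:x1]
    m=cv2.medianBlur(m,3)
    cs,hh=cv2.findContours(m,cv2.RETR_CCOMP,cv2.CHAIN_APPROX_NONE)
    out=[]
    i=max(range(len(cs)),key=lambda i:len(cs[i]))
    print("z",np.median(Z[m>0]),"outer",circ(np.array([plane(d,p[0],z,T)[:2] for p in cs[i]])))
    if hole:
        j=max([k for k in range(len(cs)) if hh[0][k][3]>=0],key=lambda k:len(cs[k]))
        print("   inner",circ(np.array([plane(d,p[0],z,T)[:2] for p in cs[j]])))
bx=(235,0,415,165)
outer(.105,.1185,bx,.115,True)
outer(.075,.083,bx,.078,True)
f=P[170:255,265:390].reshape(-1,3);f=f[(f[:,2]>.215)&(f[:,2]<.235)];print("flange z",np.median(f[:,2]),f.min(0),f.max(0))
zf=np.median(f[:,2])
# flange: upper outline only
m=(abs(Z-zf)<.008).astype(np.uint8);m[:165]=0;m[238:]=0;m[:,:265]=0;m[:,390:]=0
cs,_=cv2.findContours(m,cv2.RETR_EXTERNAL,cv2.CHAIN_APPROX_NONE);c=max(cs,key=len)[:,0];c=c[c[:,1]<232]
print("flange",circ(np.array([plane(d,p,zf,T)[:2] for p in c])),"tcp",d["s"]["position"])
E
python3 m4.py w4
```

```text
z 0.1150066129293687 outer (array([ 0.55159312, -0.14549086]), np.float64(0.08842018082977993), np.float64(0.00023734927175833026), np.int64(270))
   inner (array([ 0.55195482, -0.14554513]), np.float64(0.08071526698620539), np.float64(0.00026486620059594225), np.int64(212))
z 0.07818615478291532 outer (array([ 0.55119042, -0.14556539]), np.float64(0.06416420898971058), np.float64(0.0002474070269686519), np.int64(174))
   inner (array([ 0.55137637, -0.14548329]), np.float64(0.0575795843454928), np.float64(0.00023377661748961626), np.int64(159))
flange z 0.22379259269219992 [ 0.61498133 -0.17750518  0.21907524] [ 0.66047467 -0.11188163  0.23499548]
flange (array([ 0.64712495, -0.14465294]), np.float64(0.06465123227159147), np.float64(0.00018655570100539005), np.int64(144)) tcp [ 0.64929368 -0.14454468  0.24618747]
```

step_arm(rows=[[1, 0, 0.02, 0, 0, 0, 0], [1, 0, 0.05, 0, 0, 0, 0], [1, 0, 0.08, 0, 0, 0, 0], [1, 0.01, 0.105, -0.001, 0, 0, 0], [1, 0.02, 0.12, -0.001, 0, 0, 0], [1, 0.03, 0.12, -0.001, 0, 0, 0], [1, 0.03, 0.12, -0.001, 0, 0, 0], [1, 0.03, 0.12, -0.001, 0, 0, 0], [1, 0.03, 0.12, -0.001, 0, 0, 0]])

```text
clock: 6.43
position: [0.5547, -0.1465, 0.2227]
ee_rot: [-1.21, 1.208, 1.209]
force: [0.4, -1.2, -0.9]
width: 0.187
```

```bash
python3 - <<'E'
from h import *
from cell import status,cams
s=status.observe();print(s["clock"],s["position"],s["force"],np.round(R.from_rotvec(s["ee_rot"]).as_matrix(),4))
for n,b in(("scene",(140,120,290,280)),("top",(340,100,480,240))):
    d=cams.get_image(n);np.save(f"pics/{n}5.npy",d,allow_pickle=True)
    im=d["pixels"][b[1]:b[3],b[0]:b[2]]
    cv2.imwrite(f"pics/{n}5.png",cv2.resize(im[...,::-1],None,fx=3.7,fy=3.7,interpolation=cv2.INTER_CUBIC))
    P=cloud(d);np.save(f"pics/{n}5P.npy",P)
E
```

```text
6.4333 [ 0.5547332  -0.14646003  0.22267275] [ 0.39484928 -1.20782883 -0.90915524] [[ 1.e-03 -1.e+00 -7.e-04]
 [-1.e-04 -7.e-04  1.e+00]
 [-1.e+00 -1.e-03 -1.e-04]]
```

View pics/scene5.png

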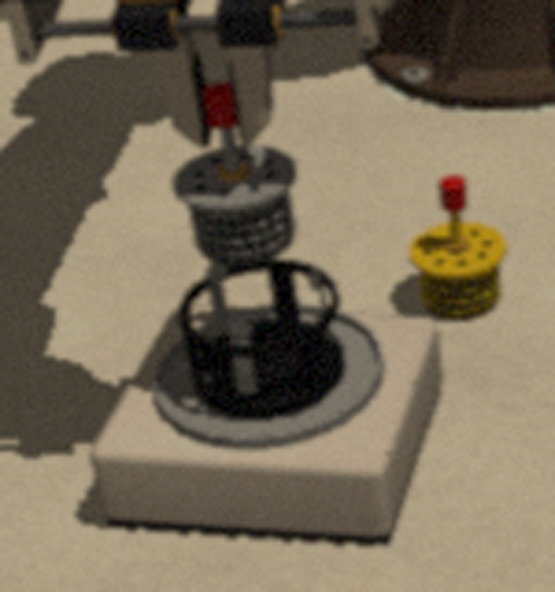

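Scene view: the basket hangs above the cage. It might lean slightly, so I'll check its tilt and centring with depth.

```bash
python3 - <<'E'
from h import *
d=np.load("pics/w4.npy",allow_pickle=True).item();T=wristT(d,d["s"])
P=cloud(d,T)
f=P[180:235,275:378].reshape(-1,3);zf=np.median(f[:,2]);f=f[abs(f[:,2]-.2235)<.004]
c=np.linalg.lstsq(np.c_[f[:,:2],np.ones(len(f))],f[:,2],rcond=None)[0];print("flange slope dz/dx,dz/dy",c[:2],len(f))
f=P[0:160,240:410].reshape(-1,3)
for lo,hi in((.110,.119),(.065,.075),(.055,.065)):
    g=f[(f[:,2]>lo)&(f[:,2]<hi)];c=np.linalg.lstsq(np.c_[g[:,:2],np.ones(len(g))],g[:,2],rcond=None)[0];print(lo,c[:2])
d=np.load("pics/w1.npy",allow_pickle=True).item();P=cloud(d,wristT(d,d["s"]))
f=P[195:265,290:360].reshape(-1,3);f=f[abs(f[:,2]-.044)<.004]
c=np.linalg.lstsq(np.c_[f[:,:2],np.ones(len(f))],f[:,2],rcond=None)[0];print("w1 flange",c[:2])
# top / scene: circles
from collections import OrderedDict
for n,b in(("scene",(180,140,230,200)),):
    P=np.load(f"pics/{n}5P.npy");f=P[b[1]:b[3],b[0]:b[2]].reshape(-1,3)
    g=f[(f[:,2]>.195)&(f[:,2]<.208)];print(n,"flange",g.min(0),g.max(0),(g.min(0)+g.max(0))/2)
    f=P[180:250,170:250].reshape(-1,3);g=f[(f[:,2]>.108)&(f[:,2]<.118)];print("ring",g.min(0),g.max(0),(g.min(0)+g.max(0))/2)
E
```

```text
flange slope dz/dx,dz/dy [0.01143966 0.01199411] 4224
0.11 [ 0.00188016 -0.0019133 ]
0.065 [ 0.00604099 -0.00225072]
0.055 [-0.00052262 -0.00019779]
w1 flange [ 0.00297636 -0.00188577]
scene flange [ 0.52007784 -0.17916848  0.19538109] [ 0.58984242 -0.11357756  0.20731203] [ 0.55496013 -0.14637302  0.20134656]
ring [ 0.50732284 -0.1893482   0.10800236] [ 0.59793326 -0.10130133  0.11794917] [ 0.55262805 -0.14532476  0.11297577]
```

step_arm(rows=[[1, 0, 0, 0, 0, 0, 0], [1, 0, 0, 0, 0, 0, 0], [1, 0, 0, 0, 0, 0, 0], [1, 0, 0, 0, 0, 0, 0]])

```text
clock: 6.87
position: [0.5537, -0.1469, 0.2223]
ee_rot: [-1.209, 1.209, 1.209]
force: [0.3, 0.3, -2.0]
width: 0.187
```

```bash
python3 - <<'E'
from cell import status
for i in range(2):
    s=status.observe();print(s["clock"],s["position"],s["force"],s["dq"])
E
```

```text
6.8667 [ 0.55368795 -0.14685897  0.22234587] [ 0.27900927  0.32010078 -2.00541869] [-6.09477654e-04 -7.35344400e-04 -2.43132662e-04  2.27527663e-03
 -5.69831049e-05 -1.81472983e-04  2.04425932e-03]
6.8667 [ 0.55368795 -0.14685897  0.22234587] [ 0.27900927  0.32010078 -2.00541869] [-6.09477654e-04 -7.35344400e-04 -2.43132662e-04  2.27527663e-03
 -5.69831049e-05 -1.81472983e-04  2.04425932e-03]
```

step_arm(rows=[[1, 0, 0.0005, 0.0015, 0, 0, 0], [1, 0.008, 0.0005, 0.0015, 0, 0, 0], [1, 0.02, 0.0005, 0.0015, 0, 0, 0], [1, 0.035, 0.0005, 0.0015, 0, 0, 0], [1, 0.05, 0.0005, 0.0015, 0, 0, 0], [1, 0.062, 0.0005, 0.0015, 0, 0, 0], [1, 0.072, 0.0005, 0.0015, 0, 0, 0], [1, 0.079, 0.0005, 0.0015, 0, 0, 0], [1, 0.083, 0.0005, 0.0015, 0, 0, 0], [1, 0.083, 0.0005, 0.0015, 0, 0, 0], [1, 0.083, 0.0005, 0.0015, 0, 0, 0], [1, 0.083, 0.0005, 0.0015, 0, 0, 0]])

```text
clock: 7.87
position: [0.5536, -0.1457, 0.1564]
ee_rot: [-1.21, 1.209, 1.208]
force: [-0.0, 0.5, -2.2]
width: 0.187
```

```bash
python3 - <<'E'
from h import *
from cell import status,cams
s=status.observe();print(s["clock"],s["position"],s["force"],s["ft_torque"])
d=cams.get_image("scene");b=(140,150,290,280)
im=d["pixels"][b[1]:b[3],b[0]:b[2]]
cv2.imwrite("pics/scene6.png",cv2.resize(im[...,::-1],None,fx=4.5,fy=4.5,interpolation=cv2.INTER_CUBIC))
E
```

```text
7.8667 [ 0.55356256 -0.14570117  0.15642626] [-0.00753919  0.47605557 -2.1660758 ] [-0.00445588 -0.02605925 -0.03624272]
```

View pics/scene6.png

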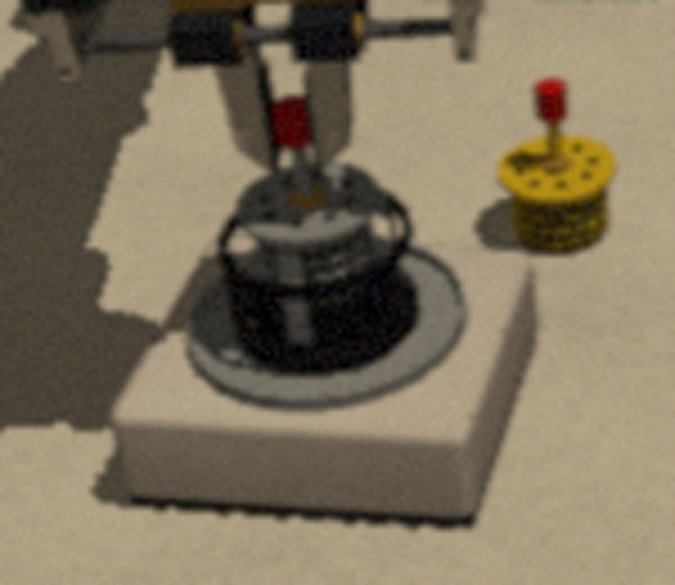

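The basket is in the cage, centred and contact-free (Fz about −2.1 N, mostly weight). Next I'll descend slowly.

step_arm(rows=[[1, 0.001, 0, 0, 0, 0, 0], [1, 0.002, 0, 0, 0, 0, 0], [1, 0.003, 0, 0, 0, 0, 0], [1, 0.004, 0, 0, 0, 0, 0], [1, 0.005, 0, 0, 0, 0, 0], [1, 0.006, 0, 0, 0, 0, 0], [1, 0.007, 0, 0, 0, 0, 0], [1, 0.008, 0, 0, 0, 0, 0], [1, 0.009, 0, 0, 0, 0, 0], [1, 0.01, 0, 0, 0, 0, 0], [1, 0.011, 0, 0, 0, 0, 0]])

```text
clock: 8.83
position: [0.5534, -0.1455, 0.1474]
ee_rot: [-1.209, 1.209, 1.209]
force: [-1.1, 0.7, 4.2]
width: 0.185
```

step_arm(rows=[[1, 0.0007, 0, 0, 0, 0, 0], [1, 0.0014, 0, 0, 0, 0, 0], [1, 0.0021, 0, 0, 0, 0, 0], [1, 0.0028, 0, 0, 0, 0, 0], [1, 0.0035, 0, 0, 0, 0, 0]])

```text
clock: 9.25
position: [0.5538, -0.1457, 0.1451]
ee_rot: [-1.21, 1.208, 1.208]
force: [-0.9, 3.1, 9.5]
width: 0.186
```

step_arm(rows=[[1, 0.0006, 0, 0, 0, 0, 0], [1, 0.0012, 0, 0, 0, 0, 0], [1, 0.0018, 0, 0, 0, 0, 0], [1, 0.0024, 0, 0, 0, 0, 0]])

```text
clock: 9.58
position: [0.5534, -0.1457, 0.1427]
ee_rot: [-1.21, 1.209, 1.208]
force: [-0.5, -0.0, 0.1]
width: 0.185
```

step_arm(rows=[[1, 0.0006, 0, 0, 0, 0, 0], [1, 0.0012, 0, 0, 0, 0, 0], [1, 0.0018, 0, 0, 0, 0, 0], [1, 0.0024, 0, 0, 0, 0, 0]])

```text
clock: 9.92
position: [0.5523, -0.1455, 0.1393]
ee_rot: [-1.208, 1.211, 1.211]
force: [0.2, 0.4, -6.7]
width: 0.187
```

step_arm(rows=[[1, 0.0005, 0, 0, 0, 0, 0], [1, 0.001, 0, 0, 0, 0, 0], [1, 0.001, 0, 0, 0, 0, 0], [1, 0.001, 0, 0, 0, 0, 0]])

```text
clock: 10.25
position: [0.5527, -0.1456, 0.1393]
ee_rot: [-1.209, 1.21, 1.21]
force: [-0.6, -0.5, -8.8]
width: 0.18
```

step_arm(rows=[[1, 0.0005, 0, 0, 0, 0, 0], [1, 0.001, 0, 0, 0, 0, 0], [1, 0.001, 0, 0, 0, 0, 0], [1, 0.001, 0, 0, 0, 0, 0]])

```text
clock: 10.58
position: [0.5533, -0.1457, 0.1391]
ee_rot: [-1.209, 1.209, 1.209]
force: [-1.1, -1.0, -5.2]
width: 0.182
```

step_arm(rows=[[1, 0.0006, 0, 0, 0, 0, 0], [1, 0.0012, 0, 0, 0, 0, 0], [1, 0.0012, 0, 0, 0, 0, 0], [1, 0.0012, 0, 0, 0, 0, 0]])

```text
clock: 10.92
position: [0.5536, -0.1457, 0.1383]
ee_rot: [-1.21, 1.209, 1.208]
force: [-0.6, -0.2, -2.0]
width: 0.186
```

step_arm(rows=[[1, 0.0006, 0, 0, 0, 0, 0], [1, 0.0012, 0, 0, 0, 0, 0], [1, 0.0012, 0, 0, 0, 0, 0], [1, 0.0012, 0, 0, 0, 0, 0]])

```text
clock: 11.25
position: [0.5541, -0.1455, 0.1381]
ee_rot: [-1.21, 1.207, 1.208]
force: [-0.9, 1.0, 8.6]
width: 0.181
```

It has bottomed out at TCP z 0.138, as predicted, with a 10 N push. I'll verify by camera.

```bash
python3 shot.py w7; python3 - <<'E'
from h import *
from cell import status,cams
d=np.load("pics/w7.npy",allow_pickle=True).item();T=wristT(d,d["s"]);P=cloud(d,T)
f=P[150:260,260:390].reshape(-1,3);print(np.histogram(f[:,2],bins=np.arange(.06,.16,.005)))
f=P[180:235,275:378].reshape(-1,3);f=f[abs(f[:,2]-.115)<.004];c=np.linalg.lstsq(np.c_[f[:,:2],np.ones(len(f))],f[:,2],rcond=None)[0];print("slope",c[:2],np.median(f[:,2]))
d=cams.get_image("scene");b=(140,150,290,280)
cv2.imwrite("pics/scene7.png",cv2.resize(d["pixels"][b[1]:b[3],b[0]:b[2],::-1],None,fx=4.5,fy=4.5,interpolation=cv2.INTER_CUBIC))
E
```

```text
11.25 [ 0.55410891 -0.14548734  0.13813081] [-1.21025534  1.20739694  1.20779275] [-0.9326719   0.96438612  8.59744981] 0.1810967552794545 [-0.04927149  0.44470197  0.29449538  1.82957491 -0.16237831  0.88853872
  1.89163464]
[[ 2.2e-03 -1.0e+00 -2.0e-04]
 [ 1.0e-04 -2.0e-04  1.0e+00]
 [-1.0e+00 -2.2e-03  1.0e-04]]
(array([2379,   77, 1398,  573,  163,   87,   79,   80,   85,  126, 1243,
       5195,  348,  204,   51,   68,  117,  245,  448]), array([0.06 , 0.065, 0.07 , 0.075, 0.08 , 0.085, 0.09 , 0.095, 0.1  ,
       0.105, 0.11 , 0.115, 0.12 , 0.125, 0.13 , 0.135, 0.14 , 0.145,
       0.15 , 0.155]))
slope [0.0078559  0.00923111] 0.11581513619527845
```

View pics/w7.png

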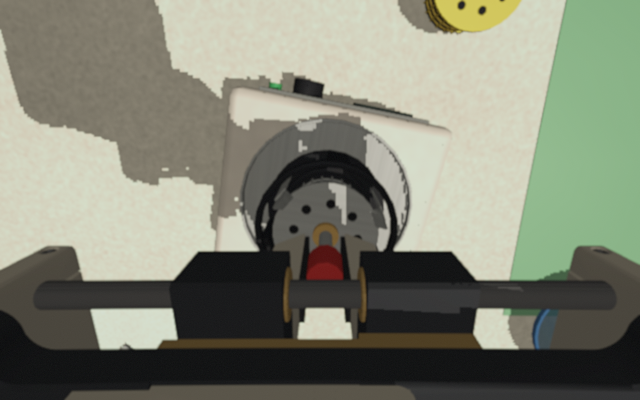

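View pics/scene7.png

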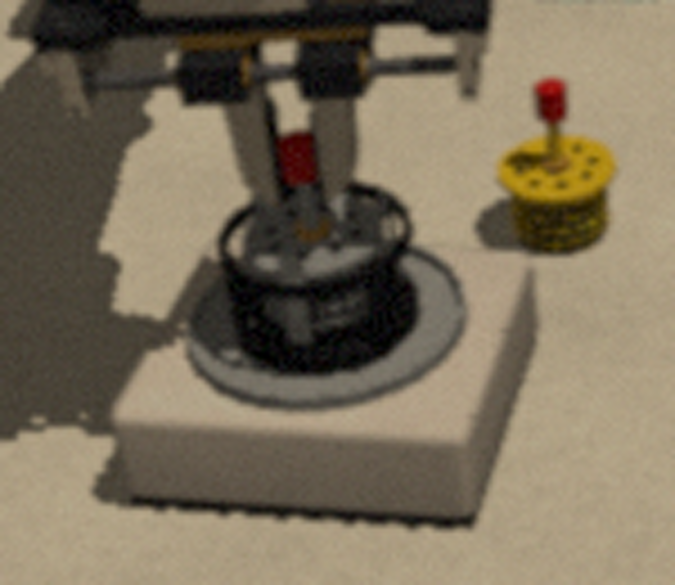

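Flange top at 0.116 (0.115 expected), level, and the clips are over it. Next is the gentle tug, in small increments.

step_arm(rows=[[1, -0.0005, 0, 0, 0, 0, 0], [1, -0.001, 0, 0, 0, 0, 0], [1, -0.0015, 0, 0, 0, 0, 0], [1, -0.0015, 0, 0, 0, 0, 0], [1, -0.0015, 0, 0, 0, 0, 0]])

```text
clock: 11.77
position: [0.5534, -0.1456, 0.1383]
ee_rot: [-1.209, 1.209, 1.209]
force: [-0.1, -0.6, 1.6]
width: 0.188
```

step_arm(rows=[[1, -0.0004, 0, 0, 0, 0, 0], [1, -0.0008, 0, 0, 0, 0, 0], [1, -0.0012, 0, 0, 0, 0, 0], [1, -0.0012, 0, 0, 0, 0, 0], [1, -0.0012, 0, 0, 0, 0, 0]])

```text
clock: 12.18
position: [0.5529, -0.1456, 0.1389]
ee_rot: [-1.209, 1.21, 1.21]
force: [-0.6, 0.5, -3.2]
width: 0.181
```

step_arm(rows=[[1, -0.0003, 0, 0, 0, 0, 0], [1, -0.0006, 0, 0, 0, 0, 0], [1, -0.0006, 0, 0, 0, 0, 0], [1, -0.0006, 0, 0, 0, 0, 0]])

```text
clock: 12.52
position: [0.5528, -0.1456, 0.1392]
ee_rot: [-1.209, 1.21, 1.21]
force: [0.2, -0.1, -8.4]
width: 0.183
```

step_arm(rows=[[1, -0.0003, 0, 0, 0, 0, 0], [1, -0.0006, 0, 0, 0, 0, 0], [1, -0.0006, 0, 0, 0, 0, 0], [1, -0.0006, 0, 0, 0, 0, 0]])

```text
clock: 12.85
position: [0.5527, -0.1455, 0.1396]
ee_rot: [-1.208, 1.21, 1.21]
force: [-0.1, -0.3, -12.4]
width: 0.183
```

The pull is about 10 N net of the roughly 2 N hanging reading, with the basket 1.5 mm up. I'll hold it here.

step_arm(rows=[[1, 0, 0, 0, 0, 0, 0], [1, 0, 0, 0, 0, 0, 0], [1, 0, 0, 0, 0, 0, 0], [1, 0, 0, 0, 0, 0, 0], [1, 0, 0, 0, 0, 0, 0]])

```text
clock: 13.27
position: [0.5529, -0.1455, 0.1398]
ee_rot: [-1.209, 1.21, 1.21]
force: [-0.5, -0.6, -14.9]
width: 0.188
```

step_arm(rows=[[1, 0, 0, 0, 0, 0, 0], [1, 0, 0, 0, 0, 0, 0], [1, 0, 0, 0, 0, 0, 0], [1, 0, 0, 0, 0, 0, 0], [1, 0, 0, 0, 0, 0, 0]])

```text
clock: 13.68
position: [0.553, -0.1456, 0.14]
ee_rot: [-1.209, 1.209, 1.209]
force: [-0.4, 0.3, -15.9]
width: 0.183
```

step_arm(rows=[[1, 0, 0, 0, 0, 0, 0], [1, 0, 0, 0, 0, 0, 0], [1, 0, 0, 0, 0, 0, 0], [1, 0, 0, 0, 0, 0, 0], [1, 0, 0, 0, 0, 0, 0], [1, 0, 0, 0, 0, 0, 0]])

```text
clock: 14.18
position: [0.5531, -0.1456, 0.1401]
ee_rot: [-1.209, 1.209, 1.209]
force: [-0.7, 0.6, -16.1]
width: 0.187
```

The controller crept up to about 14 N net, which is safe but more than I want. I'll ease off and hold steadily nearer 10 N.

step_arm(rows=[[1, 0.0003, 0, 0, 0, 0, 0], [1, 0.0005, 0, 0, 0, 0, 0], [1, 0.0005, 0, 0, 0, 0, 0], [1, 0.0005, 0, 0, 0, 0, 0], [1, 0.0005, 0, 0, 0, 0, 0], [1, 0.0005, 0, 0, 0, 0, 0], [1, 0.0005, 0, 0, 0, 0, 0], [1, 0.0005, 0, 0, 0, 0, 0], [1, 0.0005, 0, 0, 0, 0, 0], [1, 0.0005, 0, 0, 0, 0, 0]])

```text
clock: 15.02
position: [0.5533, -0.1457, 0.1398]
ee_rot: [-1.209, 1.209, 1.209]
force: [-1.1, -0.2, -10.8]
width: 0.19
```

step_arm(rows=[[1, 0, 0, 0, 0, 0, 0], [1, 0, 0, 0, 0, 0, 0], [1, 0, 0, 0, 0, 0, 0], [1, 0, 0, 0, 0, 0, 0], [1, 0, 0, 0, 0, 0, 0], [1, 0, 0, 0, 0, 0, 0]])

```text
clock: 15.52
position: [0.5533, -0.1456, 0.1398]
ee_rot: [-1.209, 1.209, 1.209]
force: [-1.1, 0.4, -8.5]
width: 0.185
```

step_arm(rows=[[1, -0.0003, 0, 0, 0, 0, 0], [1, -0.0003, 0, 0, 0, 0, 0], [1, -0.0003, 0, 0, 0, 0, 0], [1, -0.0003, 0, 0, 0, 0, 0]])

```text
clock: 15.85
position: [0.5532, -0.1456, 0.1399]
ee_rot: [-1.209, 1.209, 1.209]
force: [-0.5, -0.5, -10.7]
width: 0.183
```

step_arm(rows=[[1, 0, 0, 0, 0, 0, 0], [1, 0, 0, 0, 0, 0, 0], [1, 0, 0, 0, 0, 0, 0]])

```text
clock: 16.1
position: [0.5532, -0.1456, 0.1399]
ee_rot: [-1.209, 1.209, 1.209]
force: [0.5, -0.8, -11.2]
width: 0.184
```

step_arm(rows=[[1, 0, 0, 0, 0, 0, 0], [1, 0, 0, 0, 0, 0, 0], [1, 0, 0, 0, 0, 0, 0]])

```text
clock: 16.35
position: [0.5532, -0.1456, 0.1399]
ee_rot: [-1.209, 1.209, 1.209]
force: [-0.3, 0.6, -11.4]
width: 0.182
```

step_arm(rows=[[1, 0, 0, 0, 0, 0, 0], [1, 0, 0, 0, 0, 0, 0], [1, 0, 0, 0, 0, 0, 0]])

```text
clock: 16.6
position: [0.5532, -0.1456, 0.1399]
ee_rot: [-1.209, 1.209, 1.209]
force: [-0.3, 0.3, -11.7]
width: 0.185
```

step_arm(rows=[[1, 0, 0, 0, 0, 0, 0], [1, 0, 0, 0, 0, 0, 0], [1, 0, 0, 0, 0, 0, 0]])

```text
clock: 16.85
position: [0.5532, -0.1456, 0.1399]
ee_rot: [-1.209, 1.209, 1.209]
force: [0.0, 0.1, -12.3]
width: 0.18
```

step_arm(rows=[[1, 0, 0, 0, 0, 0, 0], [1, 0, 0, 0, 0, 0, 0], [1, 0, 0, 0, 0, 0, 0]])

```text
clock: 17.1
position: [0.5532, -0.1456, 0.1399]
ee_rot: [-1.209, 1.209, 1.209]
force: [0.1, 0.2, -12.0]
width: 0.184
```

step_arm(rows=[[1, 0, 0, 0, 0, 0, 0], [1, 0, 0, 0, 0, 0, 0], [1, 0, 0, 0, 0, 0, 0]])

```text
clock: 17.35
position: [0.5532, -0.1456, 0.1399]
ee_rot: [-1.209, 1.209, 1.209]
force: [-0.0, 0.0, -11.9]
width: 0.186
```

Held steady for 1.5 s at a reading of −11 to −12 N, which is about 10 N net, with z constant. Now I'll let it down.

step_arm(rows=[[1, 0.0005, 0, 0, 0, 0, 0], [1, 0.001, 0, 0, 0, 0, 0], [1, 0.0015, 0, 0, 0, 0, 0], [1, 0.002, 0, 0, 0, 0, 0], [1, 0.0025, 0, 0, 0, 0, 0], [1, 0.0025, 0, 0, 0, 0, 0], [1, 0.0025, 0, 0, 0, 0, 0], [1, 0.0025, 0, 0, 0, 0, 0]])

```text
clock: 18.02
position: [0.5536, -0.1457, 0.1383]
ee_rot: [-1.21, 1.209, 1.208]
force: [-0.3, 0.3, -2.3]
width: 0.183
```

step_arm(rows=[[1, 0.0003, 0, 0, 0, 0, 0], [1, 0.0006, 0, 0, 0, 0, 0], [1, 0.0006, 0, 0, 0, 0, 0], [1, 0.0006, 0, 0, 0, 0, 0], [1, 0.0006, 0, 0, 0, 0, 0]])

```text
clock: 18.43
position: [0.5538, -0.1456, 0.1382]
ee_rot: [-1.21, 1.208, 1.208]
force: [-1.4, 1.6, 4.8]
width: 0.182
```

step_arm(rows=[[1, 0, 0, 0, 0, 0, 0], [1, 0, 0, 0, 0, 0, 0], [1, 0, 0, 0, 0, 0, 0], [1, 0, 0, 0, 0, 0, 0], [1, 0, 0, 0, 0, 0, 0]])

```text
clock: 18.85
position: [0.5538, -0.1456, 0.1382]
ee_rot: [-1.21, 1.208, 1.208]
force: [-0.9, 0.6, 5.1]
width: 0.187
```

step_arm(rows=[[1, -0.0005, 0, 0, 0, 0, 0], [1, -0.0005, 0, 0, 0, 0, 0], [1, -0.0005, 0, 0, 0, 0, 0]])

```text
clock: 19.1
position: [0.5536, -0.1456, 0.1382]
ee_rot: [-1.21, 1.209, 1.208]
force: [-0.1, -0.2, 3.7]
width: 0.184
```

step_arm(rows=[[0.4, 0, 0, 0, 0, 0, 0], [0.2, 0, 0, 0, 0, 0, 0], [0, 0, 0, 0, 0, 0, 0], [-0.3, 0, 0, 0, 0, 0, 0], [-0.3, 0, 0, 0, 0, 0, 0], [-0.3, 0, 0, 0, 0, 0, 0], [-0.3, 0, 0, 0, 0, 0, 0], [-0.3, 0, 0, 0, 0, 0, 0]])

```text
clock: 19.77
position: [0.5532, -0.1456, 0.1378]
ee_rot: [-1.209, 1.209, 1.209]
force: [0.3, 0.3, 0.4]
width: 0.643
```

step_arm(rows=[[-0.3, -0.01, 0, 0, 0, 0, 0], [-0.3, -0.025, 0, 0, 0, 0, 0], [-0.3, -0.05, 0, 0, 0, 0, 0], [-0.3, -0.08, 0, 0, 0, 0, 0], [-0.3, -0.11, 0, 0, 0, 0, 0], [-0.3, -0.13, 0, 0, 0, 0, 0], [-0.3, -0.13, -0.03, 0, 0, 0, 0], [-0.3, -0.13, -0.06, 0, 0, 0, 0], [-0.3, -0.13, -0.09, 0, 0, 0, 0], [-0.3, -0.13, -0.12, 0, 0, 0, 0], [-0.3, -0.13, -0.12, 0, 0, 0, 0], [-0.3, -0.13, -0.12, 0, 0, 0, 0]])

```text
clock: 20.77
position: [0.6497, -0.1454, 0.2416]
ee_rot: [-1.21, 1.21, 1.21]
force: [-0.9, -0.4, -0.2]
width: 0.651
```

step_arm(rows=[[-0.3, 0, 0, 0, 0, 0, 0], [-0.3, 0, 0, 0, 0, 0, 0], [-0.3, 0, 0, 0, 0, 0, 0]])

```text
clock: 21.02
position: [0.6485, -0.1459, 0.2424]
ee_rot: [-1.209, 1.209, 1.209]
force: [0.3, -0.7, 0.0]
width: 0.647
```

```bash
python3 shot.py w9; python3 - <<'E'
from h import *
from cell import cams
d=np.load("pics/w9.npy",allow_pickle=True).item();T=wristT(d,d["s"]);P=cloud(d,T)
f=P[0:200,230:420].reshape(-1,3);print(np.histogram(f[:,2],bins=np.arange(.06,.18,.005))[0])
k=f[(f[:,2]>.155)&(f[:,2]<.175)];print("knob top",np.median(k,0),len(k))
r=np.hypot(f[:,0]-.5514,f[:,1]+.1455);g=f[(r<.028)&(abs(f[:,2]-.115)<.006)];c=np.linalg.lstsq(np.c_[g[:,:2],np.ones(len(g))],g[:,2],rcond=None)[0];print("flange",np.median(g[:,2]),c[:2])
d=cams.get_image("scene");cv2.imwrite("pics/scene9.png",d["pixels"][...,::-1])
E
```

```text
21.0167 [ 0.64845841 -0.14589367  0.24236375] [-1.20872862  1.20928403  1.20857101] [ 0.26831875 -0.72079959  0.03062288] 0.6466950800157829 [-0.06298341  0.49719799  0.32053727  1.46268637 -0.16163227  1.20748295
  1.84888233]
[[ 2.e-04 -1.e+00  7.e-04]
 [ 1.e-04  7.e-04  1.e+00]
 [-1.e+00 -2.e-04  1.e-04]]
[10668  1122  1191    19    24    31    35    40    40   108  2005  4341
   179   135     0     0     0     2     1     2     8   532     0]
knob top [ 0.5521959  -0.14549822  0.16736107] 542
flange 0.1154886748086359 [-0.00282577 -0.00056643]
```

View pics/w9.png

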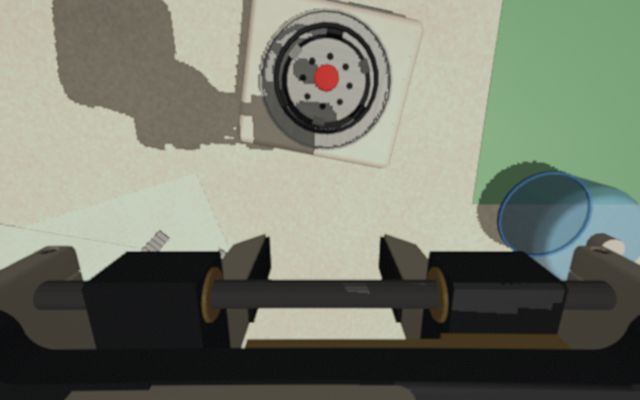

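View pics/scene9.png

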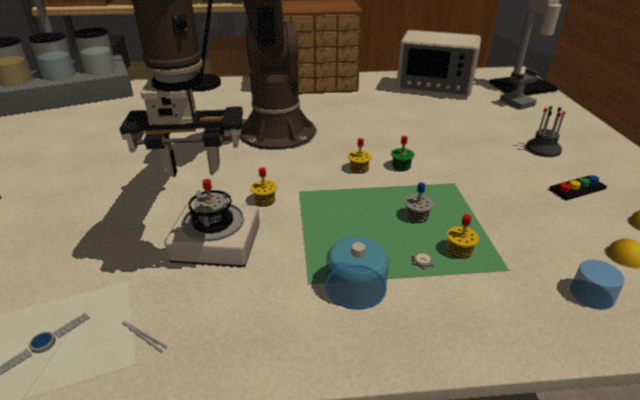

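The basket is centred in the rotor at (325,77), with knob top at 0.1674 m (0.167 expected home) and the flange level. The blue basket, hood and watch are where they were.

```bash
python3 -c "
from cell import arm
print(arm.sign_off())"
```

```text
the job is handed in; nothing more can be done
None
```

The red-knobbed basket is clipped in and sitting fully home in the rotor. It passed the tug test, I let go of it, and the job was handed in at about 21 s.

- **Pressing in:** I lowered it at under 1 cm/s. The highest upward force I read was about 10 N, then the clips snapped over and pulled the basket home. I pressed it onto the seat with about 10 N.
- **Tug:** The first pull crept up to a 16 N reading (about 14 N net of the roughly 2 N hanging reading). That is under 20 N but more than asked. I eased off to an 8.5 N reading, then held a steady 11–12 N (about 10 N net) for 1.5 s. The clips held with the basket about 1.7 mm up, and it then settled back home.
- **Last checks:** The knob top measured 167.4 mm against 167 mm expected. The flange measured 115.5 mm against 115 mm and was level to about 0.2°. The gripper was clear, and in the scene picture the blue basket, hood and watch looked unmoved.

The pre-grasp position estimates from the top and wrist cameras disagreed by about 1.5 mm. I went with the wrist camera's relative measurement, and the basket entered without jamming. Forces were read only at the end of each move, so brief peaks between readings are not known.

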